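Set the telescopic leg to its length mark and hold its cam lever shut

ROBOT

A 6-joint arm with a two-finger parallel gripper is mounted at the origin on a cart in front of the work surface, level with it; the furniture and walls round the work are solid. World frame = base frame: x ahead of the robot, y to its left, z up, the work surface at z = 0. Lengths are in mm, angles in rad, forces in N, time in s.
With the tool pointing down it reaches from about 325 to 875 mm from the base axis. Payload 4.4 kg.
Tool frame: the origin (TCP) lies midway between the tips of the shut fingers; the grasp point (between the pads) lies 19 mm behind it; z points along the fingers, y is the line along which they close (so a half turn about z gives the same grasp; the last joint's range is limited). The gripper opens to 85 mm and grips with 20 to 120 N. Pads are 22 mm wide; open, the fingers measure 114 mm over their backs; the gripper's body (76 mm by 85 mm) begins 54 mm behind the grasp point. The pads swing forward as they close: fully open they stand 13 mm farther back than shut.
Start: joints at [-1.381, 0.207, 1.542, -0, 1.393, -0.15], TCP at [191.634, -542.129, 231.282] pointing down, gripper open.
Joint ranges: [-2.73, 2.73], [-0.86, 2.22], [0.23, 2.46], [-1.11, 4.25], [0.08, 2.63], [-2.82, 2.82]. Speed limits (rad/s): [2.79, 2.79, 3.14, 3.14, 3.14, 3.14].

INTERFACE

Orientations are given as a unit quaternion [w, x, y, z].
In Python, from plant import read_state, cams, ticket gives the robot as it stands.
- The arm moves only by the tool step_arm, never from a script. Its argument "increments" is one flat list of numbers, 5 for each row, row after row: the shift along the tool's x, y, z normalised to -1 to 1, where 1 is 0.4 m, then the turn about the tool's z normalised to -1 to 1, where 1 is 90 degrees, then the opening, from -1 (shut) to 1 (fully open). A call has 1 to 20 rows; each row is the pose to reach, as a shift and turn from the pose commanded when the call began, along the tool's axes at that moment; what a row does not reach only later rows make up. A row lasts 1/12 s, in which the tool goes at most 41.7 mm and 7.16 degrees, less where a joint would pass 70% of its speed; a pose out of reach is approached as far as the arm can. A call with a number of a shift or a turn outside -1 to 1 is refused whole. A call with a gripper value outside its range is refused whole. The fingers move at their own pace and stop on an object; "grip_force" is the grip in N (left out, the last holds). Time passes only in rows, so rows that repeat a pose let the fingers close. It gives the time, the measured TCP pose, the force, the opening and the grip force at its end, in the units of the state.
- read_state(): the state, without advancing time (a new reading comes with each control period).
- cams.grab_frame(name): name is "scene" or "top" or "wrist"; returns the picture (384x512x3 uint8, blue, green, red); there is no depth.
- cams.camera_info(name): a dict with "fx", "fy", "cx", "cy" (pixels), "k1" (the pictures are not rectified: a ray, as slopes to the right and down, at radius r is drawn at 1 + k1 r^2 times it, then the intrinsics apply), "extrinsics" (4x4, takes a point from camera to world coordinates). Camera axes: x right, y up, looking along -z (the intrinsics and any distortion apply to the point x, -y, -z); pixel columns grow to the right and rows downward; lengths in mm; the calibration is good to about 2 mm. A picture is of the moment at which its call begins: read the wrist's pose just before it. camera_info takes no time and is no camera call; for the wrist camera it gives the pose at the moment of the call.
- ticket.finish_job(): hands the job in; it is judged then, once.
The state is a dict: "time_s": time; "q": joint angles; "qd": joint speeds; "effort": joint torques, N m; "ee_pos": TCP position; "tool_rot": TCP orientation; "ft_force": force on the tool from outside, world axes, zero at the start; "moment": the same for the moment, N m; "gripper_width": finger opening in mm; "gripper_force": force on a finger pad.
Only numpy, scipy, OpenCV 4.12 (cv2) and the standard library are available. Lean on these libraries where they do the work, as an engineer would, in place of code of your own. Each camera call takes 0.05 s, during which the arm holds its last target. There are 200 camera calls.

TASK

Take the round knob at the end of the cam lever on the length gauge and, with the lever still open, draw the sliding leg out until its pointer lines up with the mark on the steel clip at the front edge of the base. Then swing the lever fully closed, keeping the pointer on the mark all the while, and finish still gripping the knob: the lever springs open if it is let go. Leave the things lying round the gauge where they are.

Things in the scene. Friction and masses are not known exactly. Their poses are not given: they have to be found in the camera images.
- knob (a point): Centre (z = 89 mm) of the upright black knob at the cam lever's tip: a cylinder 22 mm across, from z = 66 to 112 mm, 70 mm horizontally from the pivot. It spins freely about its own upright axis, so it can be gripped from any side and the hand need not turn with the lever. The arm under it has its top at z = 64 mm; nothing else on the gauge is above 68 mm.
- pivot (a point): Upright hinge axis of the cam lever, on the middle of the dark saddle that rides on the leg (z = 60 mm). It moves with the leg, in line (along the mark's y axis) with the pointer, 50 mm behind the pointer's tip along the mark's +x axis.
- pointer (a point): Tip of the small pointer on the robot-facing side of the saddle, over the scale strip (z = 15.5 mm); moves with the leg.
- mark (a point): The length mark: end of the dark 2 mm ridge on a steel clip (18 mm wide, 16 mm high) on the base's front edge; z = 15.5 mm. Its axes are the gauge's: +y is where the leg slides out to (roughly the robot's left), +x across the gauge away from the robot, z up. The leg is at length when the pointer has the mark's y in these axes (their x differ by about 3 mm).
- leg (a joint): How far the leg is drawn out, m: 0 to 0.165 (stop), along the mark's +y; starts at 0 to 0.045. About 1.5 N of friction; stays where it is left; moved only through the lever. The leg, a 24 mm square aluminium bar with a dark saddle (moving mass 0.3 to 0.5 kg) and a black rubber foot, sticks out beyond the left end of the base.
- lever (a joint): Lever angle, rad. 0 = open, at its stop: the arm points along the mark's +y, turned 0.35 rad toward +x. 1.3 = closed, at its stop: 0.95 rad from +y toward -x. Grows anticlockwise from above. A light spring (under 1 N at the knob) opens it. The knob's position sets lever and leg both: it must follow the 70 mm circle round the still pivot, or it drags the leg off the mark.
- grip: The same knob as a body (for the contact rule); origin at the middle of its underside, 23 mm below knob.
- cards_a: Bystander, loose: bundle of printed cards with a band, 71x104x29 mm, behind the gauge; origin at the middle of its underside. Not to be disturbed.
- label_roll: Bystander, loose: white label roll standing on end, 64 mm across, 38 mm high, behind the gauge; origin at the middle of its underside. Not to be disturbed.
- stapler: Bystander, loose: desk stapler, 30x130x56 mm, behind the gauge; origin at the middle of its underside. Not to be disturbed.
- glue_stick: Bystander, loose: upright glue stick, 25 mm thick, 88 mm high, behind the gauge to the right; origin at the middle of its underside. Not to be disturbed.
- bulldog_clip: Bystander, loose: bulldog clip, 32x43x19 mm, in front of the gauge; origin at the middle of its underside. Not to be disturbed.
- ballpoint: Bystander, loose: ball pen, 142 mm long, 12 mm high, lying in front of the gauge; origin at the middle of its underside. Not to be disturbed.

How it is judged (in metres and radians):
On the way, in this order (a step that is already met when the one before it is completed fails the run):
1. the pointer is at the mark (within 6 mm along the slide) with the lever still open (below 0.35 rad) (y of pointer in the frame of mark between -0.006 and 0.006 m and value of joint lever below 0.35 rad), for 0.2 s.
2. the lever is closed (above 1.17 rad) with the pointer at the mark and the knob gripped (y of pointer in the frame of mark between -0.006 and 0.006 m and value of joint lever above 1.17 rad and contact force between the fingers and grip above 4 N and distance between the grasp point and knob below 0.03 m), for 0.2 s.
At the end, for the whole second after the job is handed in: The pointer is within 6 mm of the mark along the slide, the lever is closed to above 1.17 rad (its stop is at 1.3), the leg is still, and the fingers still grip the knob (more than 4 N, the grasp point within 30 mm of the knob's centre) (all of step 2 and velocity of joint leg between -0.01 and 0.01 m/s); the arm keeps its last pose, push and grip.
It fails at once if the lever is turned past half (0.65 rad) with the pointer more than 15 mm off the mark (value of joint lever above 0.65 rad and not (y of pointer in the frame of mark between -0.015 and 0.015 m)).
It fails at once if a bystander is moved more than 30 mm (distance of any of cards_a, label_roll, stapler, glue_stick, bulldog_clip, ballpoint from where it was at the start of the episode above 0.03 m).
It also fails if it takes over 45 s, if anything falls off the work surface, if the arm or the gripper's body presses on something with over 40 N, if the wrist force passes 120 N, or if a joint passes its speed limit or range.

## Working session

There is one attempt and no reset: what is moved stays moved. The work goes in short steps, Python scripts to look and compute and a tool call to move; the robot and the scene stay as the last step left them, time stands still between calls to the robot, and variables do not carry over. Pictures are saved under pics/ and viewed, at most 10 in all, crops included, and the job is handed in when it is done.

Besides the shell and the picture viewer there is one more tool, called as a command line: name --argument value ..., lists and objects as JSON in quotes. step_arm: Moves the arm, as the interface text tells. Scaled input: -1 to 1 covers 0.4 m each way for a shift and 90 degrees each way for a turn. Its arguments: {"type":"object","properties":{"increments":{"type":"array"},"grip_force":{"type":"number"}},"required":["increments"]}

```bash
mkdir -p pics
cat > h.py <<'E'
import numpy as np, cv2
from plant import read_state, cams, ticket
def info(n):
    i=cams.camera_info(n); i['E']=np.array(i['extrinsics'],float).reshape(4,4); return i
def ray(i,u,v):
    K=np.array([[i['fx'],0,i['cx']],[0,i['fy'],i['cy']],[0,0,1.]])
    x,y=cv2.undistortPoints(np.array([[[u,v]]],float),K,np.array([i['k1'],0,0,0.]))[0,0] if False else und(i,u,v)
    return i['E'][:3,3], i['E'][:3,:3]@np.array([x,-y,-1.])
def und(i,u,v):
    d=np.array([(u-i['cx'])/i['fx'],(v-i['cy'])/i['fy']]); s=d.copy()
    for _ in range(20): s=d/(1+i['k1']*(s@s))
    return s
def onz(i,u,v,z):
    o,d=ray(i,u,v); return o+d*(z-o[2])/d[2]
def proj(i,p):
    c=i['E'][:3,:3].T@(np.array(p,float)-i['E'][:3,3]); s=np.array([c[0],-c[1]])/-c[2]
    s=s*(1+i['k1']*(s@s)); return np.array([s[0]*i['fx']+i['cx'],s[1]*i['fy']+i['cy']])
E
python3 - <<'E'
from h import *
s=read_state(); print(s['ee_pos'],s['tool_rot'],s['gripper_width'])
for n in ('top','scene'):
    im=cams.grab_frame(n); i=info(n); print(n,i['E'].round(2).tolist(),i['fx'],i['k1'])
    cv2.imwrite(f'pics/{n}0.png',im); cv2.imwrite(f'pics/{n}0b.png',cv2.resize(im,(768,576),interpolation=cv2.INTER_CUBIC))
E
```

```text
[ 191.51818439 -541.35529918  230.10528533] [-1.15575571e-03  9.85599035e-01  1.69095257e-01 -5.09596703e-06] 85.19896944539282
top [[0.01, 0.99, -0.11, 473.49], [-1.0, 0.01, -0.01, 79.88], [-0.01, 0.11, 0.99, 915.51], [0.0, 0.0, 0.0, 1.0]] 422.99002567636455 0.04953689770740938
scene [[-0.71, 0.55, -0.44, 188.23], [-0.7, -0.54, 0.46, 471.0], [0.02, 0.64, 0.77, 763.36], [0.0, 0.0, 0.0, 1.0]] 432.510970692728 -0.09201734536499785
```

View pics/top0b.png

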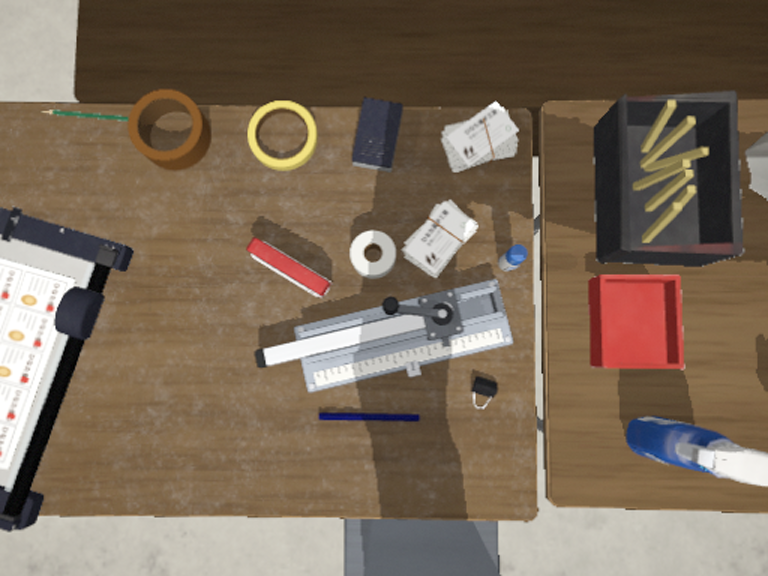

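View pics/scene0b.png

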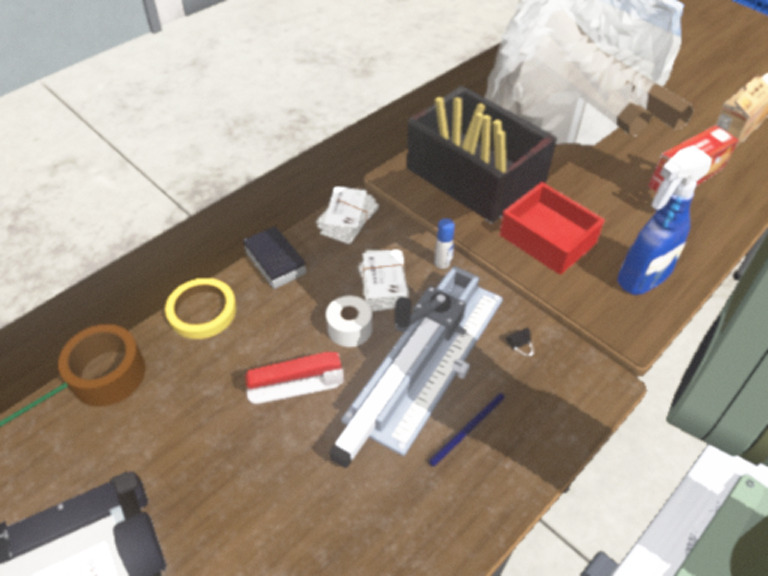

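The top view (at 1.5x) shows the knob at about (391,305), the pivot at (442,314), the clip at (413,369) and the foot at (261,358). The leg points left. The scene view agrees. Next I'll zoom in and compute.

Run:
```python
from h import *
im=cv2.imread('pics/top0.png'); c=im[180:265,165:350]
cv2.imwrite('pics/top0c.png',cv2.resize(c,None,fx=4,fy=4,interpolation=cv2.INTER_CUBIC))
i=info('top')
for n,u,v,z in [('knobtop',391,305,112),('pivot',442,314,64),('clip',413,369,15.5),('edgeL',310,390,12),('edgeR',511,343,12),('foot',261,358,30),('roll',373,253,38),('glue',515,253,88),('stapR',326,291,56)]:
    print(n,onz(i,u/1.5,v/1.5,z).round(1))
```

```text
knobtop [540.2  75.2 112. ]
pivot [532.8   6.4  64. ]
clip [458.4  42.8  15.5]
edgeL [427.3 187.2  12. ]
edgeR [496.7 -95.3  12. ]
foot [471.2 254.2  30. ]
roll [619.  100.7  38. ]
glue [612.7 -87.1  88. ]
stapR [562.9 163.6  56. ]
```

View pics/top0c.png

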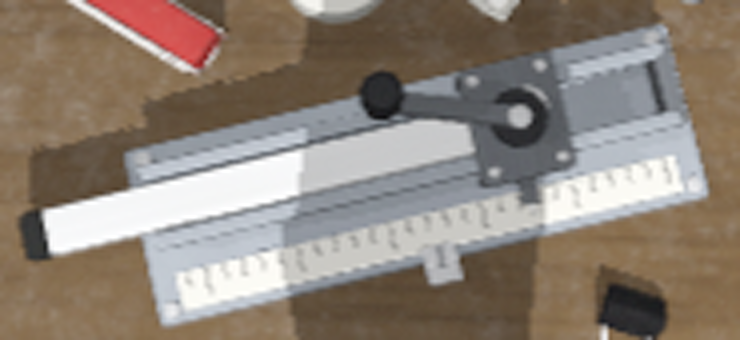

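The crop matches the given geometry: the arm measures 69 mm, and its angle to +y is 0.35 rad. In crop pixels the pointer tip is at (530,203), the ridge end at (440,250) and the pivot at (520,117). The spray bottle stands near the straight path, so I'll check its height along with the travel.

Run:
```python
from h import *
t=info('top'); s=info('scene')
def tri(a,b):
    o1,d1=ray(t,*a); o2,d2=ray(s,*b); k=np.linalg.lstsq(np.c_[d1,-d2],o2-o1,rcond=None)[0]
    return ((o1+d1*k[0]+o2+d2*k[1])/2).round(0)
print('spray front/base',onz(t,630/1.5,435/1.5,0).round(),'base scene',onz(s,640/1.5,290/1.5,0).round(),'head',tri((512,312),(690/1.5,150/1.5)), tri((690/1.5,450/1.5),(680/1.5,195/1.5)))
yg=np.array([-.2386,.971]); xg=np.array([.971,.2386])
f=lambda u,v,z: onz(t,165+u/4,180+v/4,z)[:2]
m,p,pv,k=f(440,250,15.5),f(530,203,15.5),f(520,117,64),f(381,94,112)
print(m,p,pv,k,'travel ptr',(m-p)@yg,'travel pivot',(m-pv)@yg,'x',(pv-p)@xg,(p-m)@xg)
```

```text
spray front/base [ 372. -260.    0.] base scene [ 359. -270.    0.] head [ 377. -295.  252.] [ 370. -255.  200.]
[465.69850002  43.52851131] [490.97727055  -3.83513058] [533.02586297   5.70340344] [539.82981059  75.97694353] travel ptr 52.02161092120477 travel pivot 52.7924885449248 x 43.10507745878966 13.244721220852908
```

step_arm --increments '[0, 0, -0.45, 0, 1, 0, 0, -0.45, 0, 1, 0, 0, -0.45, 0, 1, 0, 0, -0.45, 0, 1, 0, 0, -0.45, 0, 1, 0.67, -0.58, -0.45, 0, 1, 0.67, -0.58, -0.45, 0, 1, 0.67, -0.58, -0.45, 0, 1, 0.67, -0.58, -0.45, 0, 1, 0.67, -0.58, -0.45, 0, 1, 0.67, -0.58, -0.45, 0, 1, 0.67, -0.58, -0.45, 0, 1, 0.67, -0.58, -0.45, 0, 1, 0.67, -0.58, -0.45, 0, 1, 0.67, -0.58, -0.45, 0, 1]' --grip_force 60

```text
time_s: 1.35
ee_pos: [368.4, -230.3, 411.3]
tool_rot: [-0.001, 0.985, 0.172, 0.001]
ft_force: [-0.7, -0.3, 0.5]
gripper_width: 85.1
gripper_force: 0.0
```

step_arm --increments '[0.55, -0.57, 0, 0, 1, 0.55, -0.57, 0, 0, 1, 0.55, -0.57, 0, 0, 1, 0.55, -0.57, 0, 0, 1, 0.55, -0.57, 0, 0, 1, 0.55, -0.57, 0.2, 0, 1, 0.55, -0.57, 0.42, 0, 1, 0.55, -0.57, 0.42, 0, 1, 0.55, -0.57, 0.42, 0, 1, 0.55, -0.57, 0.42, 0, 1, 0.55, -0.57, 0.42, 0, 1, 0.55, -0.57, 0.42, 0, 1, 0.55, -0.57, 0.42, 0, 1, 0.55, -0.57, 0.42, 0, 1, 0.55, -0.57, 0.42, 0, 1]'

```text
time_s: 2.6
ee_pos: [500.0, 53.1, 246.1]
tool_rot: [0.001, 0.986, 0.168, 0.002]
ft_force: [0.4, -0.3, 0.1]
gripper_width: 85.3
gripper_force: 0.0
```

Run:
```python
from h import *
i=info('wrist'); im=cams.grab_frame('wrist'); s=read_state(); print(s['ee_pos'],s['q'])
cv2.imwrite('pics/w1.png',im); print(i['E'].round(2).tolist())
for n,p in dict(knob=(540,75.5,112),pivot=(533,6,64),mark=(465.7,43.5,15.5),ptr=(485,-2,15.5)).items(): print(n,proj(i,p).round(1))
```

```text
[499.76082921  53.20436256 245.79887414] [-6.61545268e-02  3.64347809e-02  1.70087070e+00 -2.39854607e-04
  1.39959619e+00  1.16626013e+00]
[[0.33, 0.9, 0.29, 575.26], [-0.94, 0.31, 0.1, 79.36], [0.0, -0.31, 0.95, 388.87], [0.0, 0.0, 0.0, 1.0]]
knob [243.1 127.5]
pivot [306.7 151. ]
mark [250.5 184.8]
ptr [291.4 182.3]
```

View pics/w1.png

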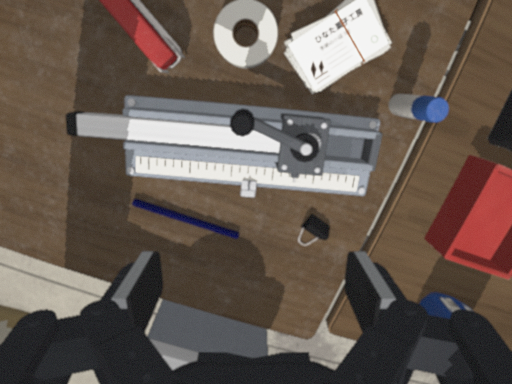

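The wrist view shows the knob top at about (242,122), the pivot at (306,149), the clip ridge at (249,183) and the pointer near (288,175). These are close to the projections. I'll zoom in once for the fine travel figure.

Run:
```python
from h import *
im=cv2.imread('pics/w1.png'); c=im[85:205,215:390]
cv2.imwrite('pics/w1c.png',cv2.resize(c,None,fx=4.5,fy=4.5,interpolation=cv2.INTER_CUBIC))
i=info('wrist')
print('knob',onz(i,242,122,112).round(1),'pivot',onz(i,306,149,64).round(1),'mark',onz(i,249,183,15.5).round(1))
b=[onz(i,*q,12)[:2] for q in ((131,175),(367,194))]; d=b[0]-b[1]; print(b,d/np.linalg.norm(d))
```

```text
knob [543.8  78.  112. ] pivot [534.4   7.6  64. ] mark [466.9  46.2  15.5]
[array([427.91142135, 185.1929304 ]), array([501.09473487, -97.24613881])] [-0.25082846  0.96803155]
```

View pics/w1c.png

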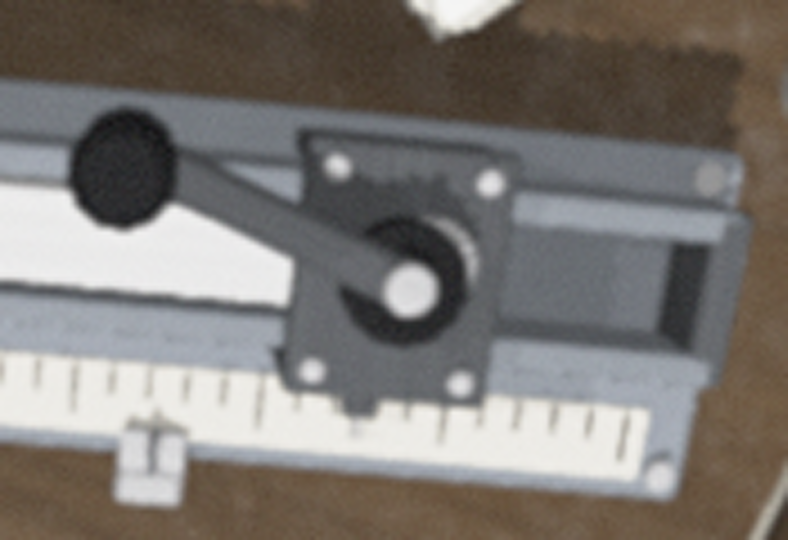

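The crop shows the ridge end at (153,425), the pointer tip at (360,412) and the pivot cap at (410,290).

Run:
```python
from h import *
i=info('wrist'); f=lambda u,v,z: onz(i,215+u/4.5,85+v/4.5,z)[:2]
m,p,pv=f(153,425,15.5),f(360,412,15.5),f(410,290,66)
yg=np.array([-.245,.9695]); xg=np.array([.9695,.245])
print(m,p,pv,(m-p)@yg,(m-pv)@yg,'x',(pv-p)@xg,(p-m)@xg)
R=cv2.Rodrigues(np.array([0,0,0.]))[0]
q=np.array(read_state()['tool_rot']); print(q, 'yaw x', 2*np.arctan2(q[2],q[1]))
```

```text
[471.13339105  47.62744998] [492.83971654  -3.24680616] [534.23413075   7.80655005] 54.64064106572138 54.06604371043708 x 42.83995684817947 8.580089805341274
[6.61881637e-04 9.85715229e-01 1.68404194e-01 2.25326807e-03] yaw x 0.3384219768490945
```

step_arm --increments '[0.12, -0.02, 0.1, 0, 1, 0.12, -0.02, 0.2, 0, 1, 0.12, -0.02, 0.3, 0, 1, 0.12, -0.02, 0.38, 0, 1, 0.12, -0.02, 0.42, 0, 1, 0.12, -0.02, 0.43, 0, 1, 0.12, -0.02, 0.43, 0, 1, 0.12, -0.02, 0.43, 0, -1, 0.12, -0.02, 0.43, 0, -1, 0.12, -0.02, 0.43, 0, -1, 0.12, -0.02, 0.43, 0, -1, 0.12, -0.02, 0.43, 0, -1, 0.12, -0.02, 0.43, 0, -1, 0.12, -0.02, 0.43, 0, -1, 0.12, -0.02, 0.43, 0, -1, 0.12, -0.02, 0.43, 0, -1]' --grip_force 60

```text
time_s: 3.98
ee_pos: [542.0, 77.7, 72.6]
tool_rot: [0.0, 0.986, 0.169, 0.001]
ft_force: [-0.8, -0.4, 6.2]
gripper_width: 20.4
gripper_force: 58.5
```

Run:
```python
from h import *
s=read_state(); print(s['time_s'],s['ee_pos'],s['ft_force'],s['gripper_width'],s['gripper_force'])
i=info('wrist'); im=cams.grab_frame('wrist'); t=cams.grab_frame('top')
cv2.imwrite('pics/w2.png',np.vstack([im[:300],cv2.resize(t[180:265,165:350],(512,235))]))
```

```text
3.9833 [542.00711962  77.73675875  72.60771052] [-0.78571504 -0.39468502  6.20542783] 20.41595014469096 58.53698305785656
```

View pics/w2.png

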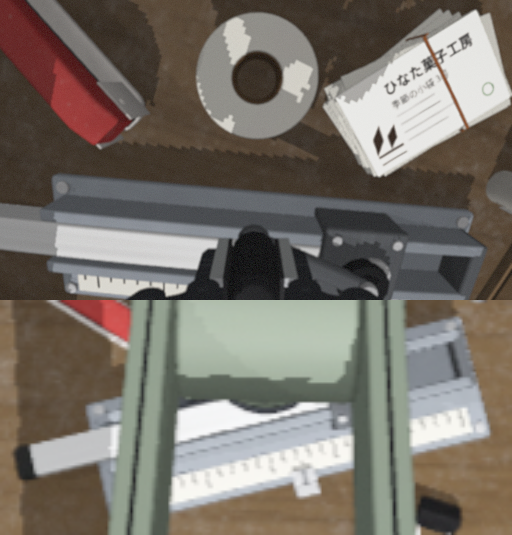

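Gripped: width 20.4, 58 N. The knob stands between the pads, and the saddle's back screws show at (337,242) and (398,245). Now I'll draw the leg out about 53.5 mm along +y.

step_arm --increments '[0.0015, -0.016, 0, 0, -1, 0.003, -0.032, 0, 0, -1, 0.0045, -0.048, 0, 0, -1, 0.006, -0.064, 0, 0, -1, 0.0075, -0.08, 0, 0, -1, 0.009, -0.096, 0, 0, -1, 0.0105, -0.112, 0, 0, -1, 0.012, -0.125, 0, 0, -1, 0.012, -0.133, 0, 0, -1, 0.012, -0.133, 0, 0, -1, 0.012, -0.133, 0, 0, -1, 0.012, -0.133, 0, 0, -1]'

```text
time_s: 5.08
ee_pos: [528.8, 130.0, 72.6]
tool_rot: [-0.0, 0.986, 0.169, 0.001]
ft_force: [-0.8, 0.5, 5.6]
gripper_width: 20.8
gripper_force: 58.8
```

Run:
```python
from h import *
s=read_state(); print(s['time_s'],s['ee_pos'],s['ft_force'],s['gripper_width'],s['gripper_force'])
i=info('wrist'); im=cams.grab_frame('wrist'); sc=cams.grab_frame('scene'); j=info('scene')
for n,p in dict(mark=(470,46,15.5),piv=(521,59.5,66)).items(): print(n,proj(j,p).round(1),proj(i,p))
cv2.imwrite('pics/s3.png',sc); cv2.imwrite('pics/w3.png',im)
u,v=proj(j,(475,46,15.5)).astype(int)
a=cv2.resize(sc[v-45:v+45,u-60:u+60],(640,480),interpolation=cv2.INTER_CUBIC); print('crop origin',u-60,v-45,'x5.33')
cv2.imwrite('pics/s3c.png',a)
```

```text
5.0833 [528.82194071 129.99840524  72.60280835] [-0.80249301  0.51277996  5.6008228 ] 20.824720454948277 58.80321160890162
mark [303.7 240.8] [331.28194151 312.59071973]
piv [282.6 215.7] [367.16699935 295.54156156]
crop origin 241 194 x5.33
```

View pics/s3c.png

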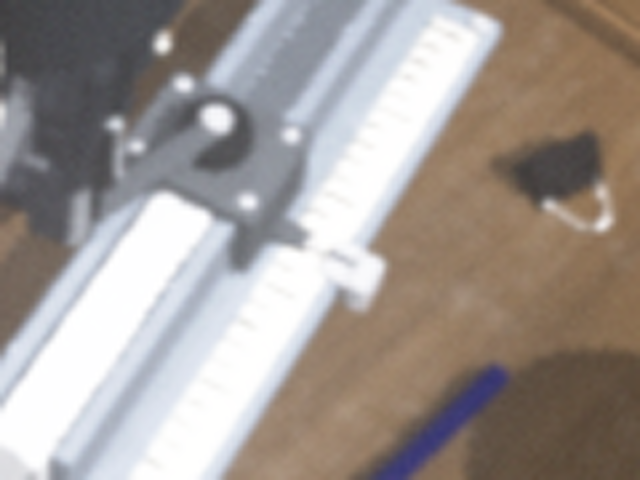

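The scene crop shows the pointer tip at about (312,242), and the ridge running from (325,250) to (352,263), so they look nearly in line. I'll quantify that and work out the arc.

Run:
```python
from h import *
j=info('scene'); f=lambda u,v,z: onz(j,241+u/5.333,194+v/5.333,z)[:2]
yg=np.array([-.245,.9695]); yg/=np.linalg.norm(yg); xg=np.array([yg[1],-yg[0]])
t,r,r2,pv=f(312,242,15.5),f(327,250,15.5),f(350,262,15.5),f(217,117,66)
for n,a in zip(('tip','r2','piv'),(t,r2,pv)): print(n,a.round(1),'y',((a-r)@yg).round(2),'x',((a-r)@xg).round(2))
# lever angle from measured pivot
k=read_state()['ee_pos'][:2]; d=k-pv; print('r',np.linalg.norm(d),'ang from +y to -x',np.arctan2(-d@xg,d@yg))
# arc in tool axes from lever 0 to 1.32
q=np.array(read_state()['tool_rot']); R=np.array([[1-2*(q[2]**2+q[3]**2),2*(q[1]*q[2]-q[0]*q[3])],[2*(q[1]*q[2]+q[0]*q[3]),1-2*(q[1]**2+q[3]**2)]])
P=lambda L:70*(np.cos(L-.35)*yg-np.sin(L-.35)*xg)
for L in np.arange(.1,1.35,.1): print(round(L,2),(R.T@(P(L)-P(0))/400).round(4))
```

```text
tip [478.4  49.6] y -0.29 x 6.74
r2 [461.8  46. ] y 0.33 x -10.22
piv [522.   61.2] y 0.3 x 51.88
r 69.11774424228969 ang from +y to -x -0.34681056121459275
0.1 [-0.0162 -0.0067]
0.2 [-0.0329 -0.0117]
0.3 [-0.0501 -0.0151]
0.4 [-0.0675 -0.0167]
0.5 [-0.085  -0.0166]
0.6 [-0.1024 -0.0147]
0.7 [-0.1195 -0.0111]
0.8 [-0.1362 -0.0058]
0.9 [-0.1522  0.0012]
1.0 [-0.1675  0.0097]
1.1 [-0.1819  0.0197]
1.2 [-0.1952  0.031 ]
1.3 [-0.2073  0.0437]
```

The tip and pivot are within 0.3 mm of the mark, and the radius (69 mm) and angle (-0.347 rad) match an open lever. Now I'll swing along the arc.

step_arm --increments '[-0.0162, -0.0067, 0, 0, -1, -0.0329, -0.0117, 0, 0, -1, -0.0501, -0.0151, 0, 0, -1, -0.0675, -0.0167, 0, 0, -1, -0.085, -0.0166, 0, 0, -1, -0.1024, -0.0147, 0, 0, -1, -0.1195, -0.0111, 0, 0, -1, -0.1362, -0.0058, 0, 0, -1, -0.1522, 0.0012, 0, 0, -1, -0.1675, 0.0097, 0, 0, -1, -0.1819, 0.0197, 0, 0, -1, -0.1952, 0.031, 0, 0, -1, -0.203, 0.039, 0, 0, -1, -0.203, 0.039, 0, 0, -1, -0.203, 0.039, 0, 0, -1, -0.203, 0.039, 0, 0, -1, -0.203, 0.039, 0, 0, -1]'

```text
time_s: 6.6
ee_pos: [457.0, 88.0, 72.5]
tool_rot: [-0.0, 0.986, 0.169, 0.001]
ft_force: [-1.1, 0.8, 8.5]
gripper_width: 20.5
gripper_force: 59.6
```

Run:
```python
from h import *
s=read_state(); print(s['time_s'],s['ee_pos'],s['ft_force'],s['gripper_width'],s['gripper_force'])
sc=cams.grab_frame('scene'); cv2.imwrite('pics/s4.png',sc)
u,v=241,194
cv2.imwrite('pics/s4c.png',cv2.resize(sc[v:v+90,u:u+120],(640,480),interpolation=cv2.INTER_CUBIC))
```

```text
6.6 [457.01506099  87.96095961  72.51084298] [-1.1420682   0.79848031  8.48970562] 20.53583419669712 59.61167151108384
```

View pics/s4c.png

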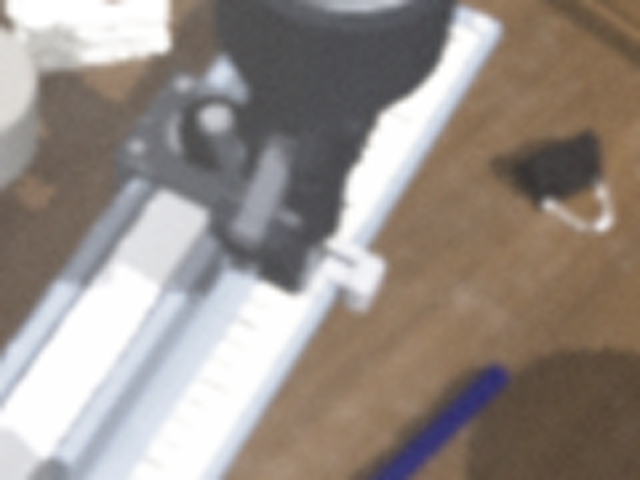

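The pointer side is hidden now, but the pivot cap at (214,118) and the saddle screws at (183,84) and (136,147) have moved less than 1 mm since before the swing. The hand's position puts the lever at about 1.27 rad, still gripped at about 60 N. I'm handing in.

```bash
python3 -c "
from h import *
print(ticket.finish_job())"
```

```text
the job is handed in; nothing more can be done
None
```

I handed the job in with the pointer within about 1 mm of the mark, the lever closed to about 1.27 rad and the knob still gripped at about 60 N. These are my own measurements; `finish_job()` gave no verdict.

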